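# Find the bathroom jar lid that rocks and press it home

## Robot

A 7-joint arm with a two-finger parallel gripper is mounted at the origin on the work surface. World frame = base frame: x ahead of the robot, y to its left, z up, the work surface at z = 0. Lengths are in m, angles in rad, forces in N, time in s.
With the tool pointing down it reaches from about 0.4 to 0.85 m from the base axis. Payload 10.4 kg.
Tool frame: the origin (TCP) lies midway between the tips of the shut fingers; the grasp point (between the pads) lies 19 mm behind it; y points along the fingers, x is the direction in which the jaws open and shut, and the axes are right-handed (so a half turn about y gives the same grasp; the last joint's range is limited). The gripper opens to 87 mm and grips with 3 to 60 N. Pads are 19 mm wide; open, the fingers measure 117 mm over their backs; the gripper's body (75 mm by 190 mm) begins 51 mm behind the grasp point.
Start: joints at [1.322, 0.332, -0.065, 1.46, 0.022, 1.35, -0.088], TCP at [0.14, -0.609, 0.202] pointing down, gripper open.
Joint ranges: [-2.6, 2.6], [-0.5, 2.12], [-1.47, 1.34], [0.16, 2.42], [-1.27, 4.41], [0.06, 2.06], [-2.6, 2.6]. Speed limits (rad/s): [2.22, 2.22, 2.79, 2.79, 3.14, 3.14, 3.14].

## Interface

Orientations are given as a unit quaternion [x, y, z, w].
In Python, from bench import * gives the robot as it stands.
- The arm moves only by the tool jog_arm, never from a script. Its argument "commands" is a list of rows, each an object with "translation": the shift along the world's x, y, z in mm, a list of three; "twist": the turn about the world's z in rad. A call has 1 to 20 rows; each row shifts and turns the commanded pose from where the row before left it; what a row does not reach is not made up. A row lasts 1/10 s, in which the tool goes at most 50 mm and 8.59 degrees, less where a joint would pass 70% of its speed; a pose out of reach is approached as far as the arm can. A call is refused whole if a number of a shift passes 50 or a number of a turn 0.15, either way. A call with a gripper value outside its range is refused whole. "grip" is the closure, from 0 (fully open) to 1 (shut), set as the call begins (left out, the last holds). The fingers move at their own pace and stop on an object; "grip_force" is the grip in N (left out, the last holds). Time passes only in rows, so rows that do not move let the fingers close. It gives the time, the measured TCP pose, the force and the opening at its end, in the units of the state.
- read_state(): the state, without advancing time (a new reading comes with each control period).
- camera(name): name is "scene" or "side" or "wrist"; returns a dict with "img" (400x640x3 uint8, red, green, blue), "fx", "fy", "cx", "cy" (pixels), "dist" ([k1, k2, p1, p2, k3] as OpenCV has them; the pictures are not rectified), "cam_to_world" (4x4, takes a point from camera to world coordinates). Camera axes: x right, y down, z forward; pixel columns grow to the right and rows downward; lengths in m; the calibration is good to about 2 mm. A picture is of the moment at which its call begins. There is no depth.
- close_job(): hands the job in, once; it reports no verdict.
The state is a dict: "time": time; "joint_positions": joint angles; "joint_vel": joint speeds; "joint_torque": joint torques, N m; "ee_pos": TCP position; "eef_rot": TCP orientation; "ft_force": force on the tool from outside, world axes, zero at the start; "torque": the same for the moment, N m; "width": finger opening in m.
Only numpy, scipy, OpenCV 4.12 (cv2) and the standard library are available. Lean on these libraries where they do the work, as an engineer would, in place of code of your own. Each camera call takes 0.05 s, during which the arm holds its last target.

## Task

One of the four identical bamboo lids on the amber jars is not pushed home. Press down with a fingertip on the raised edge of the lids until you find the one that rocks under your finger, then press that lid down at its middle until it sits fully home on its jar. Only press, do not pull or lift anything; leave the jars standing where they are on the tray and do not disturb the other things on the counter.

Things in the scene. Friction and masses are not known exactly. Their poses are not given: they have to be found in the camera images.
- tray: Fixed gold-tone aluminium tray, 140 x 440 mm, floor 3 mm thick, rim 14 mm high, on the black counter. Origin: centre of its underside; x across, y along its length; z up. The four jars stand in a row along its y, about 104 mm apart, centres up to 20 mm off the middle line.
- jar_a: One of four identical round amber glass jars, loose on the tray floor: 76 mm across, 88 mm high to the glass rim, 0.25 to 0.5 kg. Origin: centre of its underside; z up its axis. It carries lid_a: a round bamboo lid, 80 mm across, 12 mm thick, its top recessed 4 mm inside a lip 7 mm wide, a brown silicone ring below. Which jar stands where changes.
- lid_a: Lid of jar_a. Origin: centre of its underside; z square to it. Home: origin 88 mm over the jar's, lip top 100 mm, wood on glass, solid under a press. One lid of the four is not home: level, but 3 to 4 mm high on its ring. A light press on its lip tips it (2 N, 0.1 rad), springing level when let go; 15 N or more at its middle slides it down to stay where left.
- jar_b: One of four identical round amber glass jars, loose on the tray floor: 76 mm across, 88 mm high to the glass rim, 0.25 to 0.5 kg. Origin: centre of its underside; z up its axis. It carries lid_b: a round bamboo lid, 80 mm across, 12 mm thick, its top recessed 4 mm inside a lip 7 mm wide, a brown silicone ring below. Which jar stands where changes.
- lid_b: Lid of jar_b. Origin: centre of its underside; z square to it. Home: origin 88 mm over the jar's, lip top 100 mm, wood on glass, solid under a press. One lid of the four is not home: level, but 3 to 4 mm high on its ring. A light press on its lip tips it (2 N, 0.1 rad), springing level when let go; 15 N or more at its middle slides it down to stay where left.
- jar_c: One of four identical round amber glass jars, loose on the tray floor: 76 mm across, 88 mm high to the glass rim, 0.25 to 0.5 kg. Origin: centre of its underside; z up its axis. It carries lid_c: a round bamboo lid, 80 mm across, 12 mm thick, its top recessed 4 mm inside a lip 7 mm wide, a brown silicone ring below. Which jar stands where changes.
- lid_c: Lid of jar_c. Origin: centre of its underside; z square to it. Home: origin 88 mm over the jar's, lip top 100 mm, wood on glass, solid under a press. One lid of the four is not home: level, but 3 to 4 mm high on its ring. A light press on its lip tips it (2 N, 0.1 rad), springing level when let go; 15 N or more at its middle slides it down to stay where left.
- jar_d: One of four identical round amber glass jars, loose on the tray floor: 76 mm across, 88 mm high to the glass rim, 0.25 to 0.5 kg. Origin: centre of its underside; z up its axis. It carries lid_d: a round bamboo lid, 80 mm across, 12 mm thick, its top recessed 4 mm inside a lip 7 mm wide, a brown silicone ring below. Which jar stands where changes.
- lid_d: Lid of jar_d. Origin: centre of its underside; z square to it. Home: origin 88 mm over the jar's, lip top 100 mm, wood on glass, solid under a press. One lid of the four is not home: level, but 3 to 4 mm high on its ring. A light press on its lip tips it (2 N, 0.1 rad), springing level when let go; 15 N or more at its middle slides it down to stay where left.
- toothbrush_case: Bystander: white plastic travel toothbrush case, 32 x 205 x 22 mm, lying loose on the counter along its y on the robot's side of the tray. Origin: centre of its underside.
- comb: Bystander: wooden hair comb, 42 x 180 x 6 mm, lying loose along its y on the far side of the tray. Origin: on its underside, near the centre.
- deodorant_jar: Bystander: small glass deodorant jar with a white flip-top lid (shut), 53 mm across, 64 mm high, standing loose beyond the tray's +y end. Origin: centre of its underside.
- tweezer_set: Bystander: three steel tweezers in a shallow dark steel case, 62 x 115 x 10 mm, loose beyond the tray's -y end. Origin: centre of its underside.
Not all that is in view belongs to the job. What is shaped like the jar_b but blue or purple is not meant. What is shaped like the jar_c but yellow is not meant.

How it is judged:
By the outcome, as a careful person would: the job done as asked, in the order asked, and still so for the second after the job is handed in, with the robot touching nothing.
It also fails if it takes over 51 s, if anything falls off the work surface, if the arm or the gripper's body presses on something with over 40 N, if the wrist force passes 120 N, or if a joint passes its speed limit or range.

## Working session

There is one attempt and no reset: what is moved stays moved. The work goes in short steps, Python scripts to look and compute and a tool call to move; the robot and the scene stay as the last step left them, time stands still between calls to the robot, and variables do not carry over. Pictures are saved under pics/ and viewed, and the job is handed in when it is done.

Besides the shell and the picture viewer there is one more tool, called after "Emit:" as a command line: name --argument value ..., lists and objects as JSON in quotes. jog_arm: Moves the arm, as the interface text tells. Its arguments: {"type":"object","properties":{"commands":{"type":"array"},"grip":{"type":"number"},"grip_force":{"type":"number"}},"required":["commands"]}

```bash
ls; mkdir -p pics; python3 - <<'E'
from bench import *
import cv2,pickle
d={}
for n in ["scene","side","wrist"]:
    c=camera(n); d[n]=c
    cv2.imwrite(f"pics/{n}0.png",c["img"][:,:,::-1])
    print(n,c["fx"],c["fy"],c["cx"],c["cy"],c["dist"],c["cam_to_world"])
pickle.dump(d,open("cams0.pkl","wb"))
print(read_state())
E
```

```text
pics
scene 392.0510994331359 392.0510994331359 320.1169748197388 196.4702531468122 [-0.07489455  0.          0.          0.          0.        ] [[ 0.66571174  0.55473566 -0.49909542  0.98339657]
 [ 0.7459714  -0.47785871  0.46387253 -0.38364319]
 [ 0.01882954 -0.68111629 -0.73193309  0.72698965]
 [ 0.          0.          0.          1.        ]]
side 477.11389624372896 477.11389624372896 320.3072260598888 203.4359603397597 [-0.14626377  0.          0.          0.          0.        ] [[-0.76466318 -0.41683302  0.49146764 -0.12686892]
 [-0.64438332  0.50376    -0.57532252  0.79623655]
 [-0.00776831 -0.7566215  -0.65380697  0.94685436]
 [ 0.          0.          0.          1.        ]]
wrist 339.1428077070856 339.1428077070856 319.56263584284704 201.62789184545184 [-0.06487446  0.          0.          0.          0.        ] [[ 0.22411763 -0.93975022 -0.25814882  0.2099502 ]
 [-0.97456093 -0.21652177 -0.05787325 -0.59314444]
 [-0.00150844  0.26455217 -0.9643702   0.38421428]
 [ 0.          0.          0.          1.        ]]
{'time': 0.15, 'joint_positions': array([ 1.3223974 ,  0.33270447, -0.06470712,  1.46074301,  0.02157234,
        1.34991183, -0.08845985]), 'joint_vel': array([-6.33580316e-04, -3.18299039e-03, -7.38591946e-05, -4.75735788e-03,
        6.28204073e-04, -3.50903561e-04, -1.38010992e-04]), 'joint_torque': array([ 1.47062521e-03, -6.23634911e+01,  2.51519610e-02, -3.90142965e+01,
       -6.12482079e-02,  3.72150878e-02,  7.63756998e-05]), 'ee_pos': array([ 0.13986916, -0.60882105,  0.20105319]), 'eef_rot': array([-0.55292794,  0.44077154, -0.44017031,  0.55339067]), 'ft_force': array([-0.10983294, -0.06285088, -0.07027595]), 'torque': array([ 0.02180599, -0.04336133,  0.03880724]), 'width': 0.08732546354236304}
```

View pics/scene0.png

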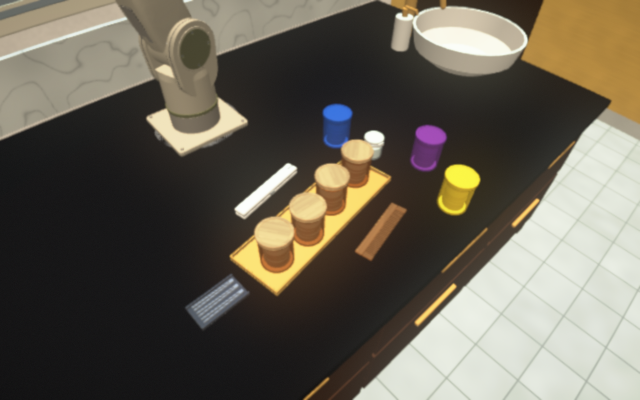

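View pics/side0.png

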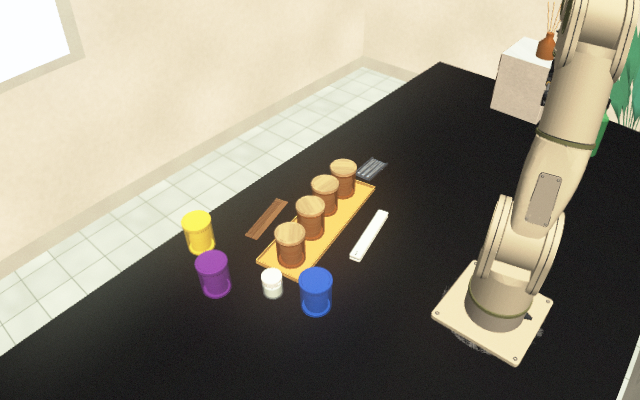

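View pics/wrist0.png

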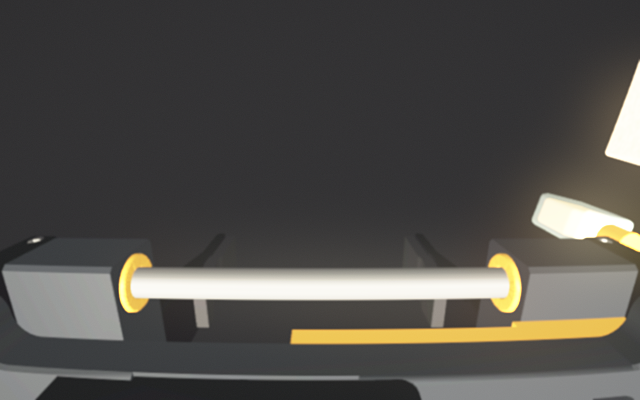

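```bash
python3 - <<'E'
import cv2,pickle,numpy as np
d=pickle.load(open("cams0.pkl","rb"))
a=d["scene"]["img"][130:280,220:400]; b=d["side"]["img"][150:280,250:390]
cv2.imwrite("pics/z1.png",cv2.resize(a,None,fx=4,fy=4,interpolation=2)[:,:,::-1])
cv2.imwrite("pics/z2.png",cv2.resize(b,None,fx=4,fy=4,interpolation=2)[:,:,::-1])
E
```

```text
(no output)
```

View pics/z1.png

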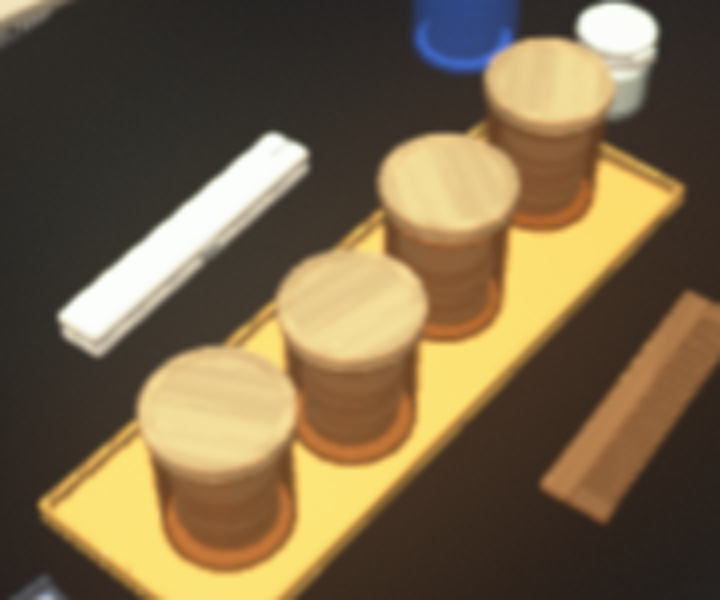

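View pics/z2.png

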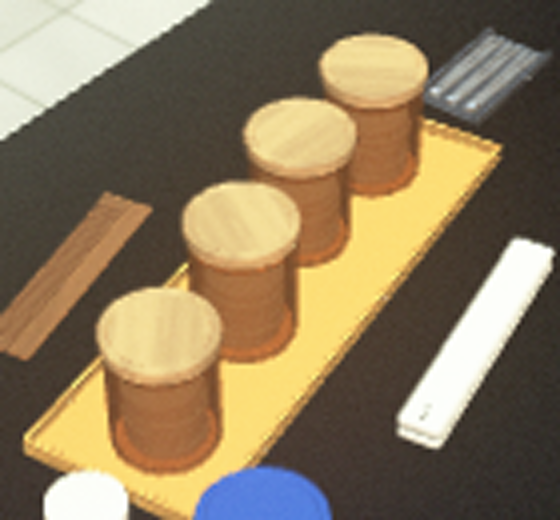

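```bash
cat >h.py <<'E'
import cv2,numpy as np
from scipy.optimize import least_squares
def ray(c,uv,z):
    K=np.array([[c["fx"],0,c["cx"]],[0,c["fy"],c["cy"]],[0,0,1.]])
    p=cv2.undistortPoints(np.array(uv,float).reshape(-1,1,2),K,np.array(c["dist"],float)).reshape(-1,2)
    T=np.array(c["cam_to_world"]); r=np.c_[p,np.ones(len(p))]@T[:3,:3].T
    o=T[:3,3]; t=(z-o[2])/r[:,2]
    return (o+r*t[:,None])
def proj(c,P):
    T=np.linalg.inv(np.array(c["cam_to_world"]))
    K=np.array([[c["fx"],0,c["cx"]],[0,c["fy"],c["cy"]],[0,0,1.]])
    return cv2.projectPoints(np.array(P,float).reshape(-1,1,3),cv2.Rodrigues(T[:3,:3])[0],T[:3,3],K,np.array(c["dist"],float))[0].reshape(-1,2)
E
python3 - <<'E'
import cv2,pickle,numpy as np
d=pickle.load(open("cams0.pkl","rb"))
for n,pts in dict(scene=[(275,230),(275,244),(275,262),(300,200),(308,220),(308,240),(332,195),(250,258),(332,225),(380,230)],side=[(290,232),(290,244),(290,258),(320,220),(265,222)]).items():
    h=cv2.cvtColor(d[n]["img"],cv2.COLOR_RGB2HSV)
    for p in pts: print(n,p,h[p[1],p[0]],d[n]["img"][p[1],p[0]])
E
```

```text
scene (275, 230) [ 21  97 233] [233 205 144]
scene (275, 244) [ 22  95 242] [242 219 152]
scene (275, 262) [ 14 158 136] [136  90  52]
scene (300, 200) [ 21  99 229] [229 201 140]
scene (308, 220) [ 17 124 201] [201 157 103]
scene (308, 240) [ 13 168 137] [137  87  47]
scene (332, 195) [ 14 148 141] [141  97  59]
scene (250, 258) [ 25 134 252] [252 228 120]
scene (332, 225) [ 24 137 252] [252 226 117]
scene (380, 230) [ 14 151 149] [149 101  61]
side (290, 232) [ 21 102 233] [233 205 140]
side (290, 244) [ 17 124 228] [228 180 117]
side (290, 258) [ 12 152 168] [168 109  68]
side (320, 220) [ 13 159 146] [146  95  55]
side (265, 222) [ 14 133 180] [180 129  86]
```

```bash
cat >fit.py <<'E'
import cv2,pickle,numpy as np
from h import *
d=pickle.load(open("cams0.pkl","rb"))
Z=0.103
for n in ["scene","side"]:
    c=d[n]; S=4
    img=cv2.resize(c["img"],None,fx=S,fy=S,interpolation=cv2.INTER_CUBIC)
    h=cv2.cvtColor(img,cv2.COLOR_RGB2HSV)
    m=((h[...,0]>=15)&(h[...,0]<=24)&(h[...,1]>70)&(h[...,1]<116)&(h[...,2]>185)).astype(np.uint8)
    x0,y0,x1,y1=(230,130,400,280) if n=="scene" else (255,150,380,280)
    k=np.zeros_like(m);k[y0*S:y1*S,x0*S:x1*S]=1;m*=k
    m=cv2.morphologyEx(m,cv2.MORPH_OPEN,cv2.getStructuringElement(2,(17,17)))
    cs,_=cv2.findContours(m,cv2.RETR_EXTERNAL,cv2.CHAIN_APPROX_NONE)
    vis=img.copy()
    for q in cs:
        if cv2.contourArea(q)<5000: continue
        q=cv2.convexHull(q).reshape(-1,2)
        # dense hull
        P=ray(c,(q+0.5)/S-0.5,Z)[:,:2]
        cam=np.array(c["cam_to_world"])[:2,3]
        ctr=P.mean(0)
        u=(ctr-cam)/np.linalg.norm(ctr-cam)
        for it in range(3):
            F=P[(P-ctr)@u>-0.01]
            r=least_squares(lambda v:np.linalg.norm(F-v,axis=1)-0.040,ctr,loss="soft_l1",f_scale=0.001)
            ctr=r.x
        res=np.linalg.norm(F-ctr,axis=1)-0.04
        print(n,q.mean(0)/S,"ctr",ctr.round(4),"rms",np.sqrt((res**2).mean()).round(4),len(F))
        a=np.linspace(0,6.28,60); C=np.c_[ctr[0]+.04*np.cos(a),ctr[1]+.04*np.sin(a),0*a+Z]
        cv2.polylines(vis,[((proj(c,C)+.5)*S-.5).astype(int)],True,(255,0,0),1)
    cv2.imwrite(f"pics/fit_{n}.png",vis[y0*S:y1*S,x0*S:x1*S,::-1])
E
python3 fit.py
```

```text
scene [271.81770833 232.36979167] ctr [ 0.5697 -0.1226] rms 0.0006 26
scene [307.01630435 207.36956522] ctr [ 0.5608 -0.0265] rms 0.0008 23
scene [332.60119048 176.21428571] ctr [0.5254 0.0764] rms 0.0007 22
scene [357.85810811 150.51351351] ctr [0.5011 0.1859] rms 0.0009 20
side [290.22619048 233.10119048] ctr [0.496  0.1891] rms 0.0006 21
side [309.8125     205.33333333] ctr [0.5262 0.0756] rms 0.0006 20
side [324.85294118 182.52941176] ctr [ 0.5559 -0.0229] rms 0.0005 20
side [343.5       166.9609375] ctr [ 0.5645 -0.1189] rms 0.0006 18
```

View pics/fit_scene.png

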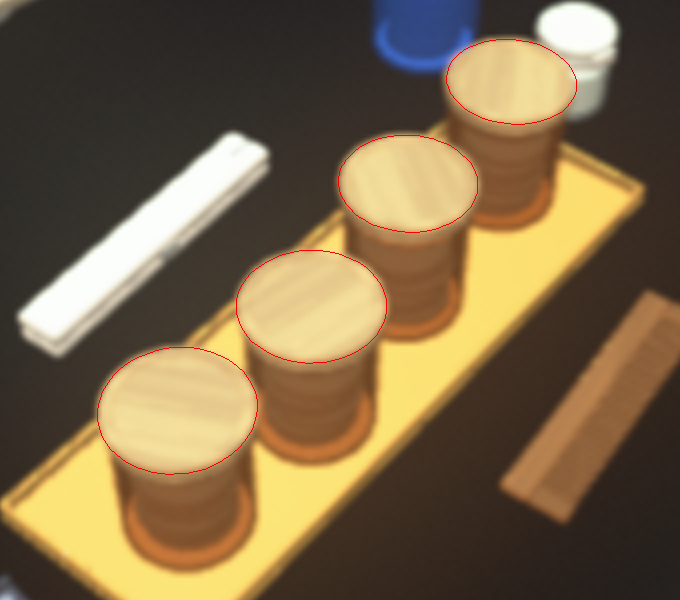

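View pics/fit_side.png

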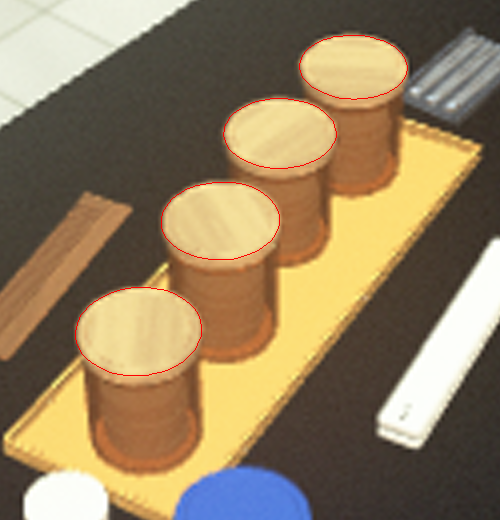

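```bash
python3 - <<'E'
from scipy.spatial.transform import Rotation as R
print(R.from_quat([-0.55292794,  0.44077154, -0.44017031,  0.55339067]).as_matrix().round(3))
E
```

```text
[[ 0.224 -0.     0.975]
 [-0.975  0.001  0.224]
 [-0.001 -1.    -0.   ]]
```

Emit:
jog_arm --commands '[{"translation": [40, 30, 0], "twist": 0}, {"translation": [40, 30, 0], "twist": 0}, {"translation": [40, 30, 0], "twist": 0}, {"translation": [40, 30, 0], "twist": 0}, {"translation": [40, 30, 0], "twist": 0}, {"translation": [30, 40, 0], "twist": 0}, {"translation": [30, 40, 0], "twist": 0}, {"translation": [30, 40, 0], "twist": 0}, {"translation": [20, 45, 0], "twist": 0}, {"translation": [20, 45, 0], "twist": 0}, {"translation": [0, 0, 0], "twist": 0}, {"translation": [0, 0, 0], "twist": 0}]' --grip 1 --grip_force 20

```text
time: 1.35
ee_pos: [0.4703, -0.2481, 0.2016]
eef_rot: [0.554, -0.44, 0.44, -0.554]
ft_force: [-0.6, -0.4, -0.3]
width: 0.0026
```

Emit:
jog_arm --commands '[{"translation": [2, 40, 0], "twist": 0}, {"translation": [2, 40, 0], "twist": 0}, {"translation": [2, 40, 0], "twist": 0}, {"translation": [2, 40, 0], "twist": 0}, {"translation": [2, 40, 0], "twist": 0}, {"translation": [2, 40, -10], "twist": 0}, {"translation": [2, 40, -10], "twist": 0}, {"translation": [5, 36, -20], "twist": 0}, {"translation": [0, 0, -20], "twist": 0}, {"translation": [0, 0, -15], "twist": 0}, {"translation": [0, 0, 0], "twist": 0}, {"translation": [0, 0, 0], "twist": 0}, {"translation": [0, 0, 0], "twist": 0}]'

```text
time: 2.65
ee_pos: [0.4897, 0.0661, 0.1276]
eef_rot: [-0.553, 0.44, -0.441, 0.553]
ft_force: [0.1, 0.4, 0.7]
width: 0.0005
```

```bash
python3 - <<'E'
from bench import *
import cv2
s=read_state();print(s["time"],s["ee_pos"],s["ft_force"])
for n,b in [("scene",(130,280,220,400)),("side",(150,280,250,390))]:
    c=camera(n); a=c["img"][b[0]:b[1],b[2]:b[3]]
    cv2.imwrite(f"pics/{n}1.png",cv2.resize(a,None,fx=4,fy=4,interpolation=2)[:,:,::-1])
c=camera("wrist");cv2.imwrite("pics/wrist1.png",c["img"][:,:,::-1])
E
```

```text
2.65 [0.48966397 0.06610438 0.1276002 ] [0.14897216 0.38879461 0.66961126]
```

View pics/scene1.png

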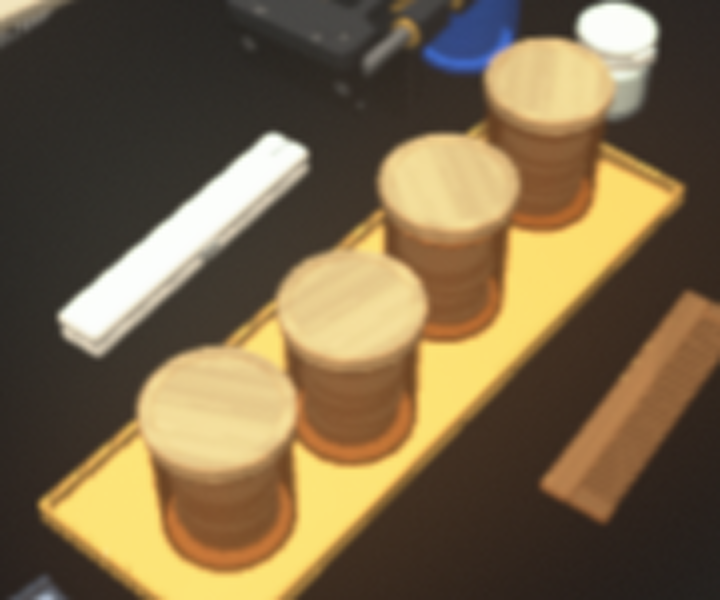

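View pics/wrist1.png

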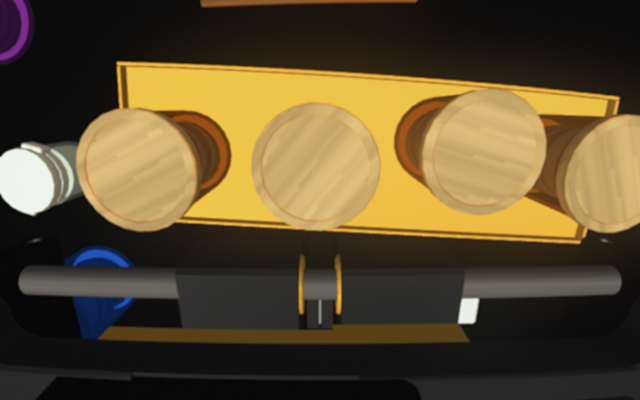

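View pics/side1.png

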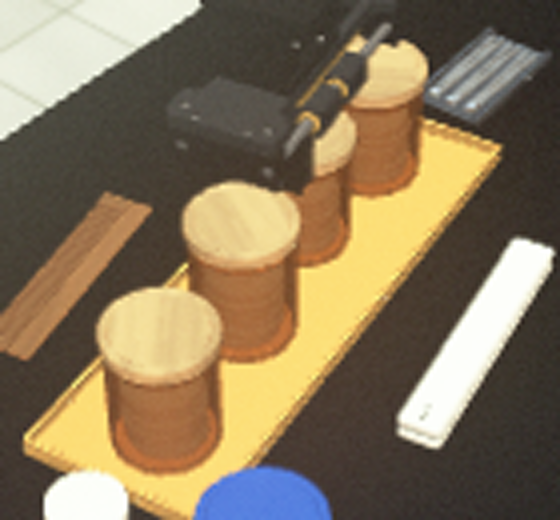

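```bash
python3 - <<'E'
from bench import *
from h import *
s=read_state();print(s["ee_pos"])
for n in ["scene","side","wrist"]:
    c=camera(n); print(n,proj(c,[s["ee_pos"]]))
    if n=="scene": print(((proj(c,[s["ee_pos"]])-[220,130])*4))
    if n=="side": print(((proj(c,[s["ee_pos"]])-[250,150])*4))
for uv,z in [((316,165),.1065),((485,151),.103),((138,169),.103)]: print(ray(c,[uv],z))
E
```

```text
[0.48944758 0.06653959 0.12740402]
scene [[318.23546393 161.08970712]]
[[392.94185573 124.35882847]]
side [[322.31495253 201.73770882]]
[[289.25981013 206.95083527]]
wrist [[319.58220565 237.496655  ]]
[[0.52672282 0.07732401 0.1065    ]]
[[ 0.55849453 -0.02280083  0.103     ]]
[[0.49901348 0.18614027 0.103     ]]
```

Emit:
jog_arm --commands '[{"translation": [0, 0, -8], "twist": 0}, {"translation": [0, 0, -8], "twist": 0}, {"translation": [0, 0, -2], "twist": 0}, {"translation": [0, 0, 0], "twist": 0}, {"translation": [0, 0, 0], "twist": 0}]'

```text
time: 3.45
ee_pos: [0.4889, 0.0669, 0.1087]
eef_rot: [0.553, -0.44, 0.44, -0.553]
ft_force: [-0.1, -0.1, -0.1]
width: 0.0002
```

Emit:
jog_arm --commands '[{"translation": [0, 0, -1], "twist": 0}, {"translation": [0, 0, -1], "twist": 0}, {"translation": [0, 0, 0], "twist": 0}]'

```text
time: 3.75
ee_pos: [0.4889, 0.0668, 0.1066]
eef_rot: [0.553, -0.44, 0.441, -0.553]
ft_force: [-0.1, -0.1, 0.3]
width: 0.0004
```

Emit:
jog_arm --commands '[{"translation": [0, 0, -1], "twist": 0}, {"translation": [0, 0, 0], "twist": 0}, {"translation": [0, 0, 0], "twist": 0}]'

```text
time: 4.05
ee_pos: [0.489, 0.0668, 0.1057]
eef_rot: [0.553, -0.44, 0.441, -0.553]
ft_force: [-0.0, -0.2, 0.3]
width: 0.0003
```

Emit:
jog_arm --commands '[{"translation": [0, 0, -1], "twist": 0}, {"translation": [0, 0, 0], "twist": 0}, {"translation": [0, 0, 0], "twist": 0}]'

```text
time: 4.35
ee_pos: [0.4889, 0.0669, 0.1047]
eef_rot: [0.553, -0.44, 0.44, -0.553]
ft_force: [1.0, 0.1, 0.5]
width: 0.0005
```

Emit:
jog_arm --commands '[{"translation": [0, 0, -1], "twist": 0}, {"translation": [0, 0, 0], "twist": 0}, {"translation": [0, 0, 0], "twist": 0}]'

```text
time: 4.65
ee_pos: [0.4889, 0.0668, 0.1037]
eef_rot: [0.553, -0.44, 0.44, -0.553]
ft_force: [-0.6, -0.1, -0.3]
width: 0.0003
```

```bash
python3 - <<'E'
from bench import *
import cv2
s=read_state();print(s["time"],s["ee_pos"],s["ft_force"],s["torque"])
for n,b in [("scene",(130,280,220,400))]:
    c=camera(n); a=c["img"][b[0]:b[1],b[2]:b[3]]
    cv2.imwrite(f"pics/{n}2.png",cv2.resize(a,None,fx=4,fy=4,interpolation=2)[:,:,::-1])
print(read_state()["ft_force"])
E
```

```text
4.65 [0.48892135 0.06683659 0.10365167] [-0.55589027 -0.10040583 -0.26372316] [ 0.01070899 -0.03222794 -0.0139063 ]
[-0.84197106  0.28829427  0.00609141]
```

View pics/scene2.png

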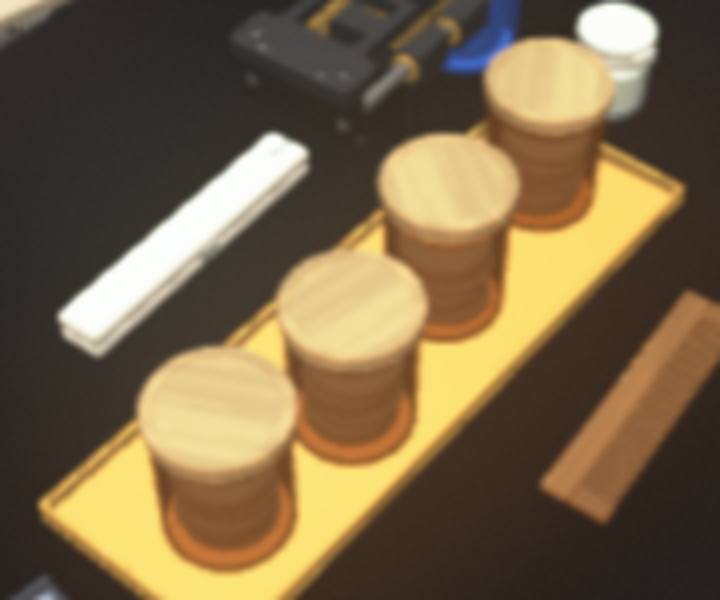

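```bash
python3 - <<'E'
from bench import *
import cv2,numpy as np
from h import *
s=read_state()
for n,b in [("scene",(80,200,250,390)),("side",(150,250,270,390)),("wrist",(100,330,200,440))]:
    c=camera(n); im=(255*(c["img"]/255.)**0.45).astype(np.uint8)
    im=cv2.resize(im[b[0]:b[1],b[2]:b[3]],None,fx=5 if n!="wrist" else 2.5,fy=5 if n!="wrist" else 2.5,interpolation=2)
    k=5 if n!="wrist" else 2.5
    p=(proj(c,[s["ee_pos"]])[0]-[b[2],b[0]])*k; cv2.circle(im,tuple(int(v) for v in p),3,(255,0,0),-1)
    cv2.imwrite(f"pics/{n}3.png",im[:,:,::-1])
E
```

```text
(no output)
```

View pics/scene3.png

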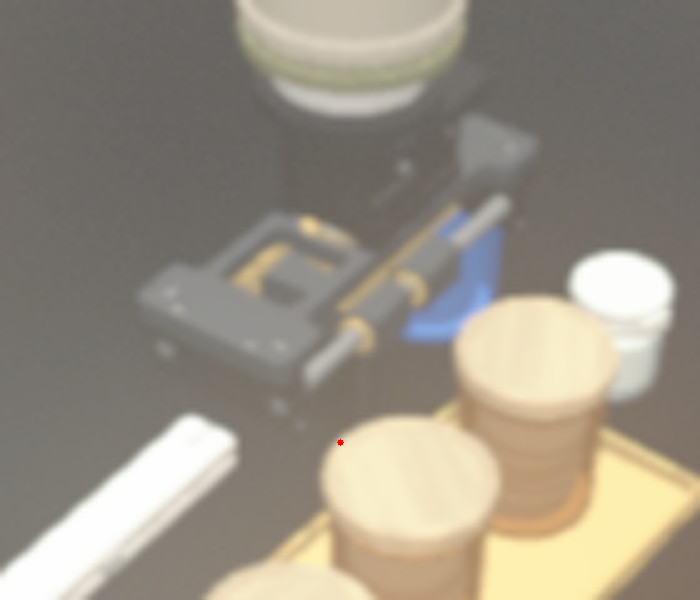

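View pics/side3.png

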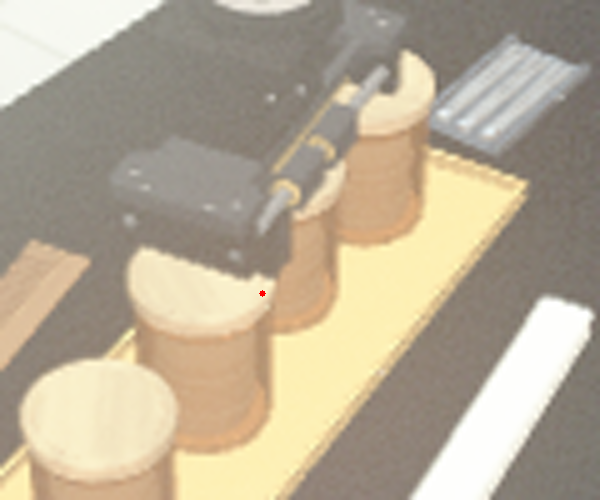

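View pics/wrist3.png

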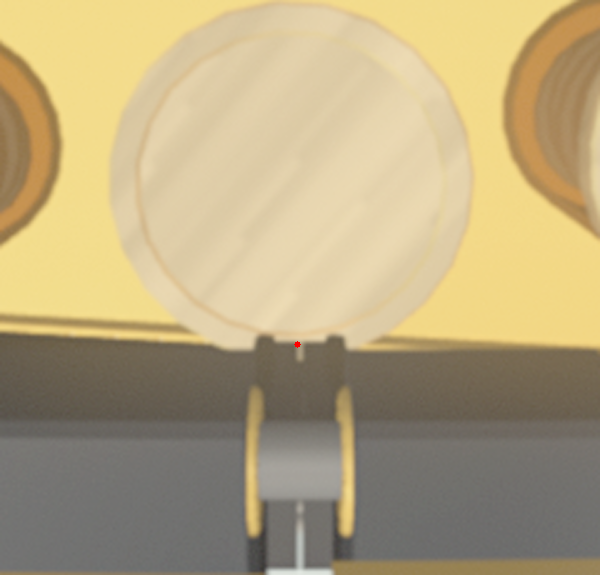

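Emit:
jog_arm --commands '[{"translation": [0, 0, 6], "twist": 0}, {"translation": [4, 1, 0], "twist": 0}, {"translation": [0, 0, -3], "twist": 0}, {"translation": [0, 0, -1], "twist": 0}, {"translation": [0, 0, 0], "twist": 0}, {"translation": [0, 0, 0], "twist": 0}]'

```text
time: 5.45
ee_pos: [0.4928, 0.0678, 0.1055]
eef_rot: [0.553, -0.441, 0.44, -0.553]
ft_force: [0.3, -0.2, -0.1]
width: 0.0005
```

Emit:
jog_arm --commands '[{"translation": [0, 0, -1], "twist": 0}, {"translation": [0, 0, 0], "twist": 0}, {"translation": [0, 0, 0], "twist": 0}]'

```text
time: 5.75
ee_pos: [0.4929, 0.0678, 0.1047]
eef_rot: [0.553, -0.44, 0.441, -0.553]
ft_force: [0.4, 0.1, 0.4]
width: 0.0002
```

Emit:
jog_arm --commands '[{"translation": [0, 0, -1], "twist": 0}, {"translation": [0, 0, 0], "twist": 0}, {"translation": [0, 0, 0], "twist": 0}]'

```text
time: 6.05
ee_pos: [0.4929, 0.0679, 0.1037]
eef_rot: [0.553, -0.44, 0.44, -0.553]
ft_force: [-0.2, 0.0, 0.7]
width: 0.0007
```

Emit:
jog_arm --commands '[{"translation": [0, 0, -1], "twist": 0}, {"translation": [0, 0, 0], "twist": 0}, {"translation": [0, 0, 0], "twist": 0}]'

```text
time: 6.35
ee_pos: [0.4929, 0.0679, 0.1026]
eef_rot: [0.553, -0.44, 0.44, -0.553]
ft_force: [-0.1, -0.1, 0.7]
width: 0.0001
```

```bash
cat > w.py <<'E'
from bench import *
import cv2,numpy as np,sys
s=read_state();print(s["time"],s["ee_pos"],s["ft_force"],s["torque"])
c=camera("wrist"); im=(255*(c["img"]/255.)**0.6).astype(np.uint8)
cv2.imwrite(f"pics/w{sys.argv[1]}.png",cv2.resize(im[100:330,190:450],None,fx=2.5,fy=2.5,interpolation=2)[:,:,::-1])
E
python3 w.py 4
```

```text
6.35 [0.49291716 0.06785472 0.10262323] [-0.10842244 -0.14036403  0.67517593] [-0.01225862 -0.00845194 -0.03759237]
```

View pics/w4.png

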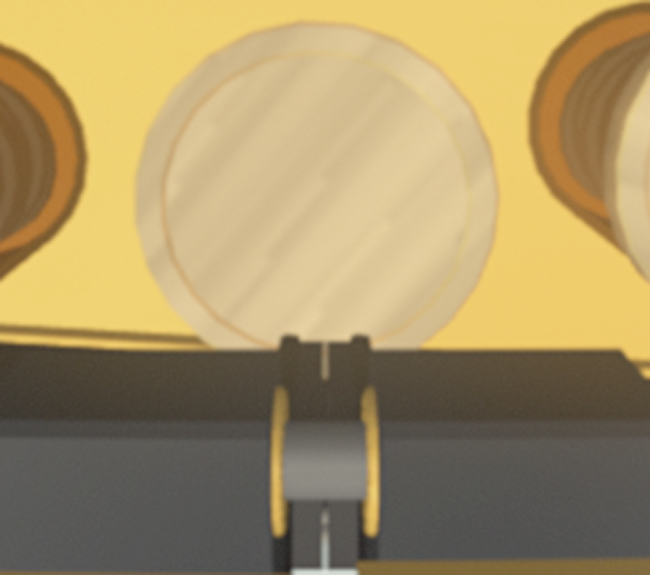

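Emit:
jog_arm --commands '[{"translation": [0, 0, -1], "twist": 0}, {"translation": [0, 0, 0], "twist": 0}, {"translation": [0, 0, 0], "twist": 0}]'

```text
time: 6.7
ee_pos: [0.4929, 0.0678, 0.1016]
eef_rot: [0.553, -0.44, 0.441, -0.553]
ft_force: [-0.2, 0.2, -0.0]
width: 0.0004
```

```bash
python3 w.py 5
```

```text
6.7 [0.49292106 0.06783052 0.10164169] [-0.22698911  0.19987046 -0.02358416] [-0.01590589  0.02480285  0.05181967]
```

View pics/w5.png

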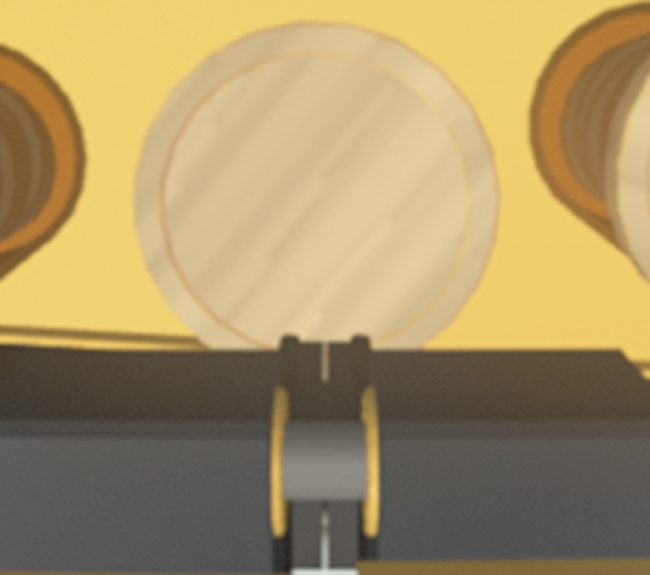

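```bash
python3 - <<'E'
from bench import *
from h import *
c=camera("wrist"); s=read_state(); print(s["ee_pos"],s["ft_force"])
f=lambda x,y:(190+x/2.5,100+y/2.5)
print("tips",ray(c,[f(288,337),f(362,337),f(325,343)],s["ee_pos"][2]))
for z in(.103,.1065):
  P=ray(c,[f(135,195),f(498,195),f(316,22),f(316,352)],z);print("lid",P, np.linalg.norm(P[0]-P[1]))
print("tcp px",(proj(c,[s["ee_pos"]])[0]-[190,100])*2.5)
g=camera("side");import cv2
im=(255*(g["img"][150:250,270:390]/255.)**0.45).astype(np.uint8)
cv2.imwrite("pics/side6.png",cv2.resize(im,None,fx=6,fy=6,interpolation=2)[:,:,::-1])
E
```

```text
[0.49293512 0.06782685 0.10166755] [ 0.33261745 -0.32518404  0.3525426 ]
tips [[0.49282297 0.07610845 0.10166755]
 [0.49664639 0.05948543 0.10166755]
 [0.49329642 0.06746569 0.10166755]]
lid [[0.51815317 0.11591369 0.103     ]
 [0.53597017 0.03841695 0.103     ]
 [0.56274642 0.08538188 0.103     ]
 [0.491182   0.06910435 0.103     ]] 0.07951848507302052
lid [[0.5190157  0.11529435 0.1065    ]
 [0.53648996 0.03928841 0.1065    ]
 [0.56275112 0.08534988 0.1065    ]
 [0.49256337 0.06938548 0.1065    ]] 0.07798880129068451
tcp px [323.12570399 344.09758486]
```

View pics/side6.png

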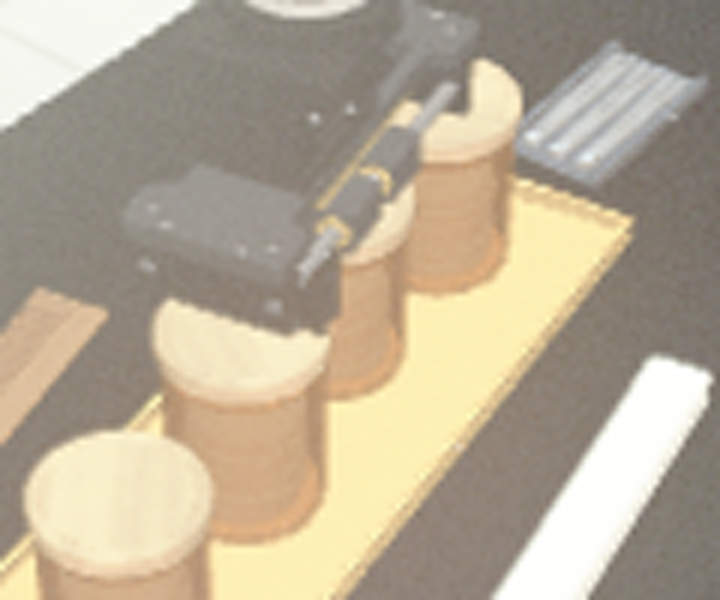

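Emit:
jog_arm --commands '[{"translation": [0, 0, -1], "twist": 0}, {"translation": [0, 0, 0], "twist": 0}, {"translation": [0, 0, 0], "twist": 0}]'

```text
time: 7.15
ee_pos: [0.493, 0.0678, 0.1007]
eef_rot: [0.553, -0.44, 0.441, -0.553]
ft_force: [-0.5, 0.2, -0.5]
width: 0.0004
```

Emit:
jog_arm --commands '[{"translation": [0, 0, -1], "twist": 0}, {"translation": [0, 0, 0], "twist": 0}, {"translation": [0, 0, 0], "twist": 0}]'

```text
time: 7.45
ee_pos: [0.4929, 0.0678, 0.0997]
eef_rot: [0.553, -0.44, 0.441, -0.553]
ft_force: [0.7, -0.2, -0.1]
width: 0.0001
```

```bash
python3 w.py 7
```

```text
7.45 [0.49291989 0.06783645 0.09965389] [ 0.72423797 -0.18259298 -0.09329103] [0.01524235 0.00844785 0.01080152]
```

View pics/w7.png

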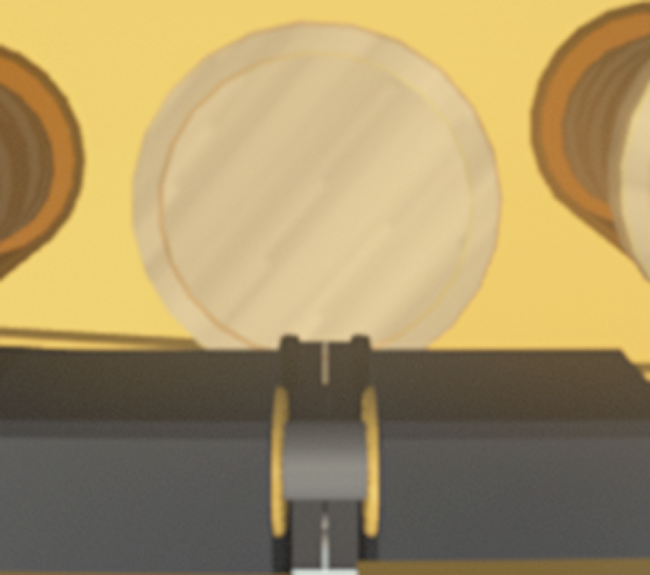

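Emit:
jog_arm --commands '[{"translation": [0, 0, -1], "twist": 0}, {"translation": [0, 0, 0], "twist": 0}, {"translation": [0, 0, 0], "twist": 0}]'

```text
time: 7.8
ee_pos: [0.4929, 0.0679, 0.0986]
eef_rot: [0.553, -0.44, 0.44, -0.553]
ft_force: [0.0, -0.5, 0.1]
width: 0.0003
```

Emit:
jog_arm --commands '[{"translation": [0, 0, -1], "twist": 0}, {"translation": [0, 0, 0], "twist": 0}, {"translation": [0, 0, 0], "twist": 0}]'

```text
time: 8.1
ee_pos: [0.4929, 0.0679, 0.0976]
eef_rot: [0.553, -0.44, 0.44, -0.553]
ft_force: [0.9, -0.3, -0.5]
width: 0.0005
```

```bash
python3 - <<'E'
from bench import *
import cv2,numpy as np
s=read_state();print(s["time"],s["ee_pos"],s["ft_force"],s["joint_torque"])
c=camera("wrist")
cv2.imwrite("pics/wf8.png",c["img"][:,:,::-1])
c=camera("scene");im=(255*(c["img"][100:200,280:400]/255.)**0.4).astype(np.uint8)
cv2.imwrite("pics/sc8.png",cv2.resize(im,None,fx=6,fy=6,interpolation=2)[:,:,::-1])
E
```

```text
8.1 [0.49291639 0.06786868 0.09763941] [ 0.87574331 -0.25718223 -0.48754027] [ 1.23666054e-03 -4.26345456e+01 -4.34430599e+00 -3.52677441e+01
 -5.99934458e-03 -8.22223490e-02 -2.68667020e-03]
```

View pics/wf8.png

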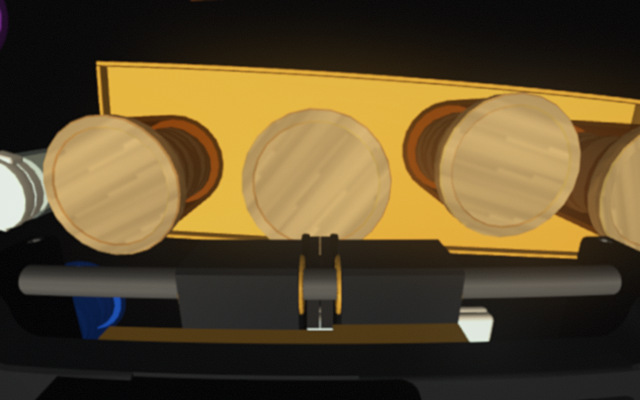

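View pics/sc8.png

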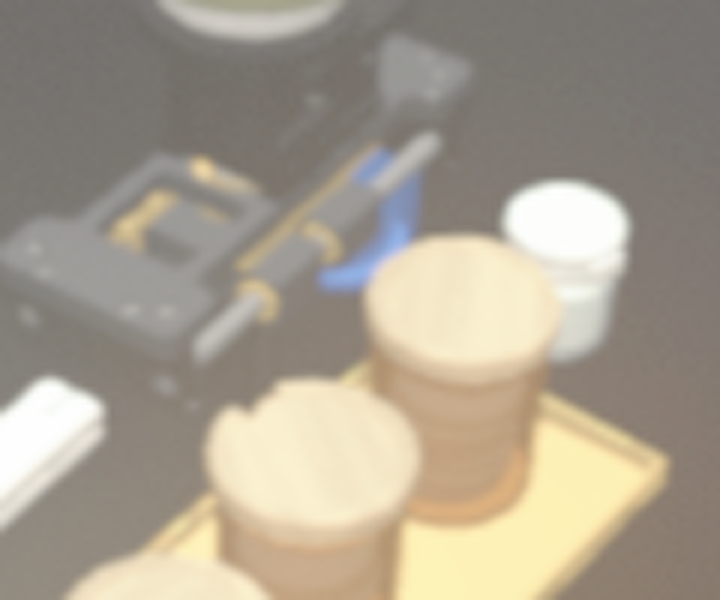

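```bash
python3 - <<'E'
from bench import *
from h import *
c=camera("scene"); s=read_state()
p=(280+262/6,100+412/6)
for z in (.0976,.103,.1065,.11): print(z,ray(c,[p],z))
q=proj(c,[s["ee_pos"]])[0]; print((q-[280,100])*6)
E
```

```text
0.0976 [[0.49308222 0.08098646 0.0976    ]]
0.103 [[0.49728899 0.07700006 0.103     ]]
0.1065 [[0.5000156  0.07441628 0.1065    ]]
0.11 [[0.50274221 0.0718325  0.11      ]]
[236.81080337 426.67105789]
```

```bash
python3 - <<'E'
from bench import *
from h import *
import pickle
d=pickle.load(open("cams0.pkl","rb"))
s=read_state()
out=[]
for n,(x,y) in [("scene",(300,140)),("side",(290,180))]:
    c=camera(n); A=d[n]["img"][y:y+50,x:x+60].astype(float);B=c["img"][y:y+50,x:x+60].astype(float)
    D=np.clip(abs(A-B)*3,0,255)
    im=np.hstack([255*(B/255)**.35,D]).astype(np.uint8)
    im=cv2.resize(im,None,fx=6,fy=6,interpolation=0)
    q=(proj(c,[s["ee_pos"]])[0]-[x,y]+.5)*6
    for k in (0,360): cv2.circle(im,(int(q[0])+k,int(q[1])),2,(0,255,0),-1)
    out.append(im)
cv2.imwrite("pics/diff8.png",np.vstack(out)[:,:,::-1])
E
```

```text
(no output)
```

View pics/diff8.png

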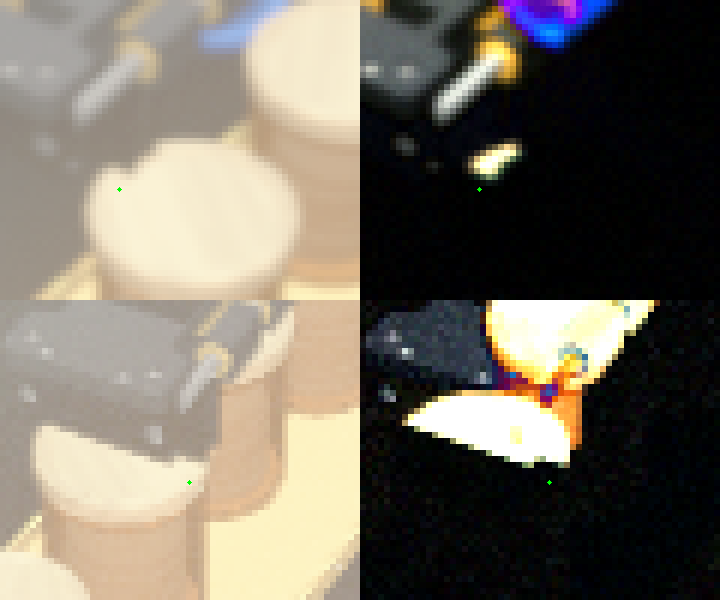

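Emit:
jog_arm --commands '[{"translation": [0, 0, -1], "twist": 0}, {"translation": [0, 0, 0], "twist": 0}, {"translation": [0, 0, 0], "twist": 0}]'

```text
time: 8.65
ee_pos: [0.4929, 0.0679, 0.0966]
eef_rot: [0.553, -0.44, 0.44, -0.553]
ft_force: [0.2, 0.9, -0.2]
width: 0.0007
```

Emit:
jog_arm --commands '[{"translation": [0, 0, -1], "twist": 0}, {"translation": [0, 0, 0], "twist": 0}, {"translation": [0, 0, 0], "twist": 0}]'

```text
time: 8.95
ee_pos: [0.4929, 0.0678, 0.0956]
eef_rot: [0.553, -0.44, 0.44, -0.553]
ft_force: [0.9, 0.0, 0.3]
width: 0.0005
```

Emit:
jog_arm --commands '[{"translation": [0, 0, -1], "twist": 0}, {"translation": [0, 0, 0], "twist": 0}, {"translation": [0, 0, 0], "twist": 0}]'

```text
time: 9.25
ee_pos: [0.4929, 0.0679, 0.0946]
eef_rot: [0.553, -0.44, 0.44, -0.553]
ft_force: [0.3, 0.4, -1.3]
width: 0.0002
```

Emit:
jog_arm --commands '[{"translation": [0, 0, -1], "twist": 0}, {"translation": [0, 0, 0], "twist": 0}, {"translation": [0, 0, 0], "twist": 0}]'

```text
time: 9.55
ee_pos: [0.4929, 0.0678, 0.0937]
eef_rot: [0.553, -0.44, 0.44, -0.553]
ft_force: [0.5, 0.1, -0.1]
width: 0.0004
```

```bash
cat > look.py <<'E'
from bench import *
from h import *
import pickle,sys
d=pickle.load(open("cams0.pkl","rb"))
s=read_state(); print(s["time"],s["ee_pos"],s["ft_force"],s["torque"])
out=[]
F=[]
for n,(x,y) in [("scene",(300,140)),("side",(290,180)),("wrist",(240,130))]:
    c=camera(n); F.append(read_state()["ft_force"][2])
    w,h=(60,50) if n!="wrist" else (0,0)
    if n=="wrist":
        cv2.imwrite(f"pics/lw{sys.argv[1]}.png",cv2.resize((255*(c["img"][90:270,200:440]/255.)**.6).astype(np.uint8),None,fx=3,fy=3,interpolation=2)[:,:,::-1]); continue
    A=d[n]["img"][y:y+50,x:x+60].astype(float);B=c["img"][y:y+50,x:x+60].astype(float)
    D=np.clip(abs(A-B)*3,0,255)
    im=np.hstack([255*(B/255)**.35,D]).astype(np.uint8)
    im=cv2.resize(im,None,fx=6,fy=6,interpolation=0)
    q=(proj(c,[s["ee_pos"]])[0]-[x,y]+.5)*6
    for k in (0,360): cv2.circle(im,(int(q[0])+k,int(q[1])),2,(0,255,0),-1)
    out.append(im)
print("fz",F)
cv2.imwrite(f"pics/ld{sys.argv[1]}.png",np.vstack(out)[:,:,::-1])
E
python3 look.py 9
```

```text
9.55 [0.4929382  0.06784369 0.09365791] [ 0.5438524   0.11486053 -0.0559123 ] [ 0.07655615  0.00064044 -0.02276706]
fz [np.float64(-0.2543285808774418), np.float64(-0.29386602079184204), np.float64(0.07991296302024915)]
```

View pics/ld9.png

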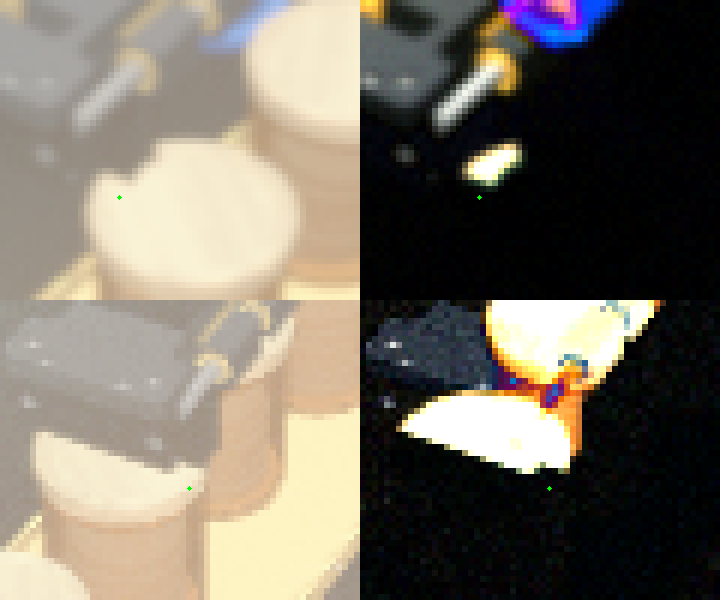

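View pics/lw9.png

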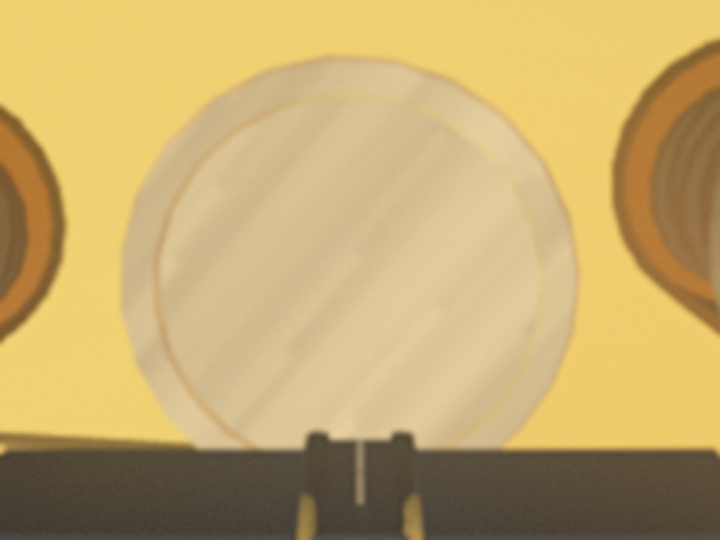

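Emit:
jog_arm --commands '[{"translation": [0, 0, -1], "twist": 0}, {"translation": [0, 0, 0], "twist": 0}, {"translation": [0, 0, 0], "twist": 0}]'

```text
time: 10.0
ee_pos: [0.4929, 0.0678, 0.0926]
eef_rot: [0.553, -0.44, 0.44, -0.553]
ft_force: [0.8, 0.5, -0.6]
width: 0.0002
```

Emit:
jog_arm --commands '[{"translation": [0, 0, -1], "twist": 0}, {"translation": [0, 0, 0], "twist": 0}, {"translation": [0, 0, 0], "twist": 0}]'

```text
time: 10.3
ee_pos: [0.4929, 0.0678, 0.0916]
eef_rot: [0.553, -0.44, 0.44, -0.553]
ft_force: [0.5, -0.1, 0.4]
width: 0.0003
```

Emit:
jog_arm --commands '[{"translation": [0, 0, -1], "twist": 0}, {"translation": [0, 0, 0], "twist": 0}, {"translation": [0, 0, 0], "twist": 0}]'

```text
time: 10.6
ee_pos: [0.4929, 0.0679, 0.0906]
eef_rot: [0.553, -0.44, 0.44, -0.553]
ft_force: [-0.0, 0.1, -0.3]
width: 0.0009
```

```bash
python3 look.py 10
```

```text
10.6 [0.49291465 0.06786079 0.09063805] [-0.03144332  0.14853943 -0.33060779] [-0.00505406 -0.01593281  0.04093272]
fz [np.float64(0.5519378176220926), np.float64(-0.3709321782964785), np.float64(0.13181752797018426)]
```

View pics/lw10.png

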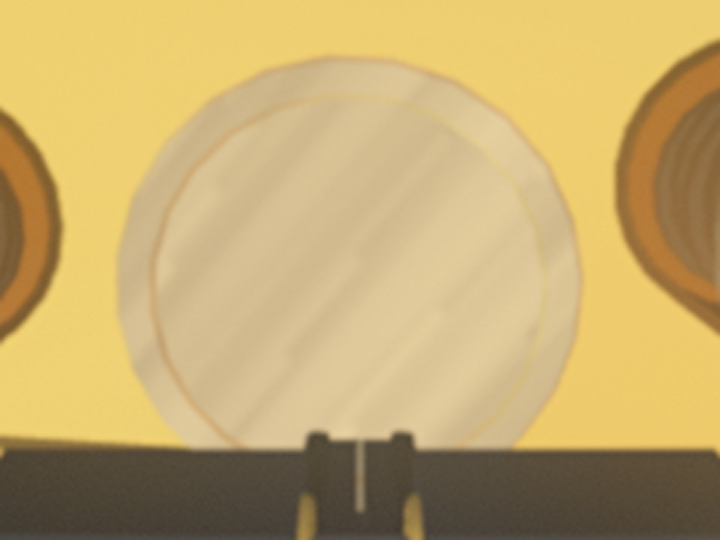

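View pics/ld10.png

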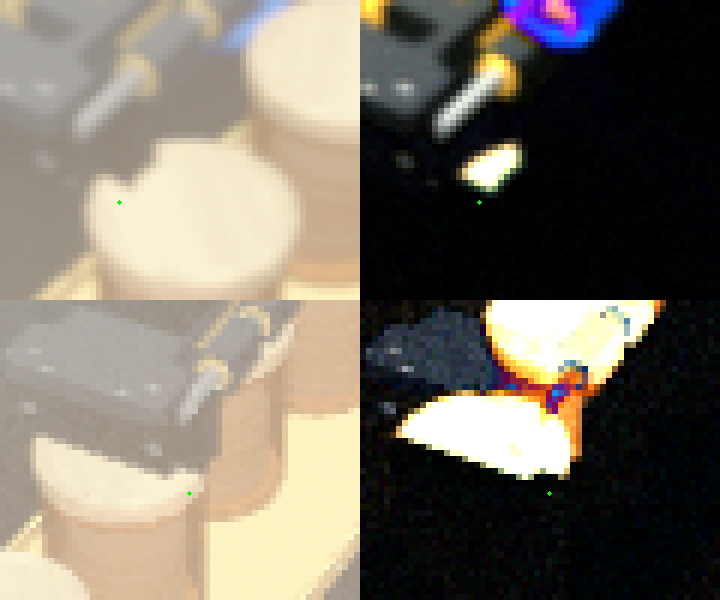

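```bash
python3 - <<'E'
from bench import *
from h import *
import pickle
d=pickle.load(open("cams0.pkl","rb"))
a=(300+(480-360)/6-.5,140+186/6-.5); b=(290+(545-360)/6-.5,180+(478-300)/6-.5)
for z in np.arange(.09,.111,.0025):
    A=ray(d["scene"],[a],z)[0];B=ray(d["side"],[b],z)[0];print(z.round(4),A[:2].round(4),B[:2].round(4),np.linalg.norm(A-B).round(4))
E
python3 - <<'E'
import cv2
a=cv2.imread('pics/ld10.png')
cv2.imwrite('pics/ld10z.png',cv2.resize(a[300:600,80:240],None,fx=3,fy=3,interpolation=0)[300:900-0][:600])
cv2.imwrite('pics/ld10y.png',cv2.resize(a[90:240,60:240],None,fx=4,fy=4,interpolation=0))
E
```

```text
0.09 [0.4855 0.0748] [0.5019 0.0604] 0.0219
0.0925 [0.4874 0.073 ] [0.5    0.0625] 0.0165
0.095 [0.4894 0.0712] [0.4982 0.0646] 0.011
0.0975 [0.4913 0.0694] [0.4964 0.0668] 0.0057
0.1 [0.4933 0.0676] [0.4945 0.0689] 0.0018
0.1025 [0.4952 0.0658] [0.4927 0.0711] 0.0058
0.105 [0.4972 0.064 ] [0.4909 0.0732] 0.0111
0.1075 [0.4991 0.0623] [0.489  0.0754] 0.0166
0.11 [0.5011 0.0605] [0.4872 0.0775] 0.022
```

View pics/ld10z.png

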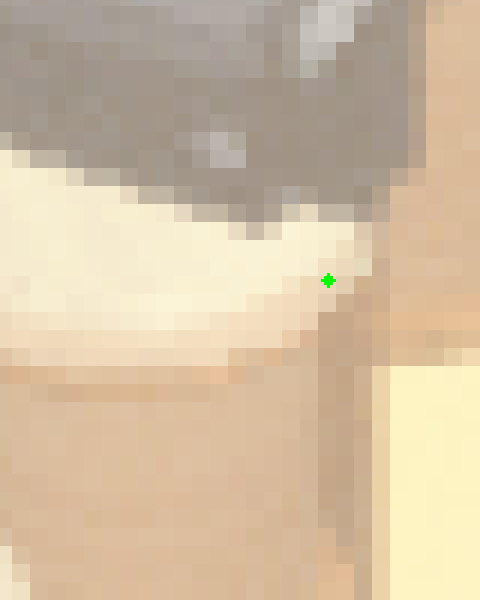

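View pics/ld10y.png

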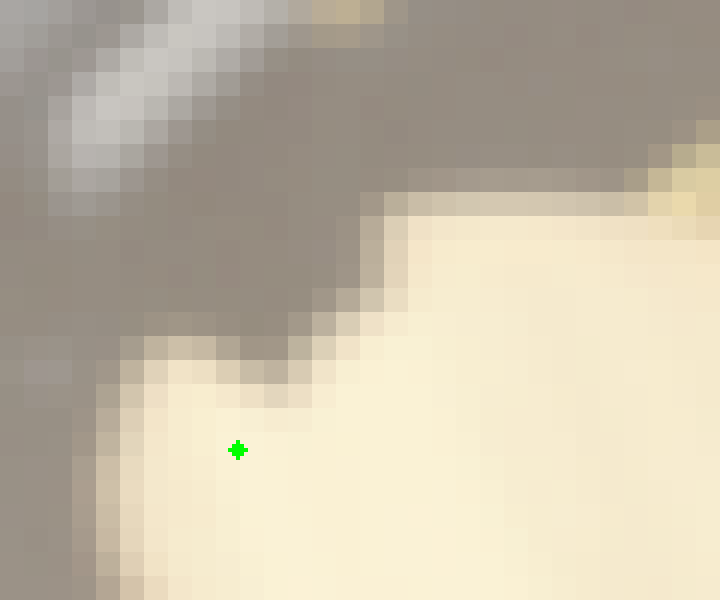

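Emit:
jog_arm --commands '[{"translation": [0, 0, -1], "twist": 0}, {"translation": [0, 0, -1], "twist": 0}, {"translation": [0, 0, 0], "twist": 0}]'

```text
time: 11.05
ee_pos: [0.4928, 0.0678, 0.0885]
eef_rot: [0.553, -0.441, 0.44, -0.553]
ft_force: [-0.3, -0.6, 0.5]
width: 0.0005
```

Emit:
jog_arm --commands '[{"translation": [0, 0, -1], "twist": 0}, {"translation": [0, 0, 0], "twist": 0}]'

```text
time: 11.25
ee_pos: [0.4929, 0.0678, 0.0876]
eef_rot: [0.553, -0.441, 0.44, -0.553]
ft_force: [0.6, 0.8, -0.3]
width: 0.0004
```

Emit:
jog_arm --commands '[{"translation": [0, 0, -1], "twist": 0}, {"translation": [0, 0, 0], "twist": 0}]'

```text
time: 11.45
ee_pos: [0.4929, 0.0678, 0.0866]
eef_rot: [0.553, -0.441, 0.44, -0.553]
ft_force: [-0.4, 0.1, -0.0]
width: 0.0004
```

Emit:
jog_arm --commands '[{"translation": [0, 0, -1], "twist": 0}, {"translation": [0, 0, 0], "twist": 0}]'

```text
time: 11.65
ee_pos: [0.4929, 0.0678, 0.0856]
eef_rot: [0.553, -0.44, 0.44, -0.553]
ft_force: [0.2, 0.0, 0.5]
width: 0.0006
```

Emit:
jog_arm --commands '[{"translation": [0, 0, -1], "twist": 0}, {"translation": [0, 0, 0], "twist": 0}]'

```text
time: 11.85
ee_pos: [0.493, 0.0678, 0.0846]
eef_rot: [0.553, -0.44, 0.441, -0.553]
ft_force: [0.1, 0.0, 0.9]
width: 0.0004
```

Emit:
jog_arm --commands '[{"translation": [0, 0, -1], "twist": 0}, {"translation": [0, 0, 0], "twist": 0}]'

```text
time: 12.05
ee_pos: [0.4929, 0.0678, 0.0836]
eef_rot: [0.553, -0.44, 0.44, -0.553]
ft_force: [0.9, 0.2, 0.3]
width: 0.0004
```

```bash
python3 look.py 11
```

```text
12.05 [0.49287793 0.06782395 0.08357084] [0.88057818 0.15146012 0.31915868] [-0.05665989 -0.02009312 -0.00796519]
fz [np.float64(0.035663922538772486), np.float64(1.5910795011528478), np.float64(1.0987531853922214)]
```

View pics/lw11.png

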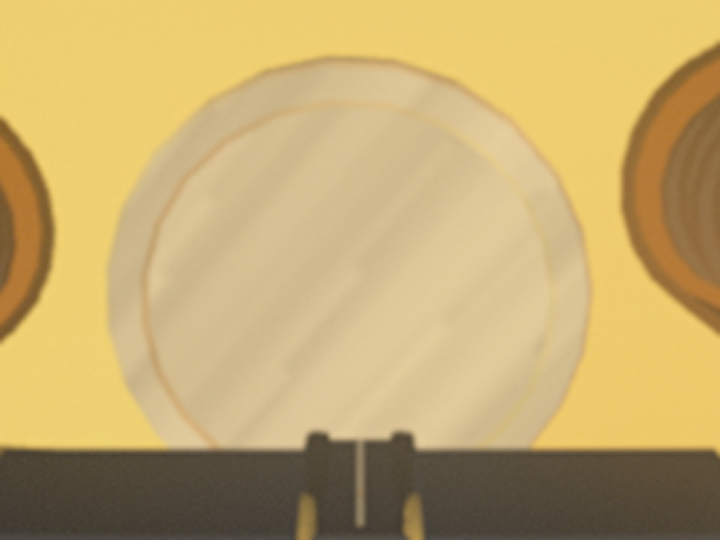

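View pics/ld11.png

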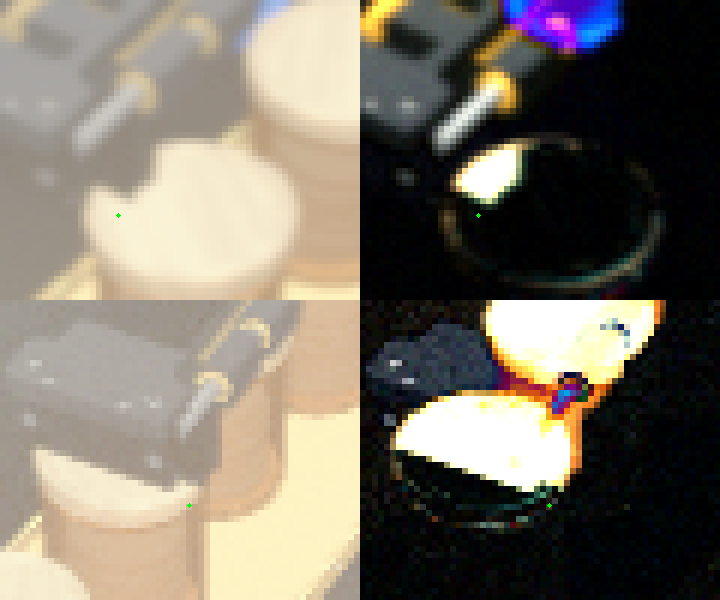

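Emit:
jog_arm --commands '[{"translation": [0, 0, -1], "twist": 0}, {"translation": [0, 0, 0], "twist": 0}, {"translation": [0, 0, 0], "twist": 0}]'

```text
time: 12.5
ee_pos: [0.4929, 0.0678, 0.0827]
eef_rot: [0.553, -0.44, 0.44, -0.553]
ft_force: [0.3, -0.5, 0.3]
width: 0.0005
```

```bash
python3 look.py 12
```

```text
12.5 [0.4929136  0.06783544 0.08265614] [ 0.3118567  -0.50872715  0.33119113] [-0.05921969  0.15322548 -0.02237356]
fz [np.float64(1.1521210188740423), np.float64(0.898811100211267), np.float64(0.9820697443490465)]
```

View pics/ld12.png

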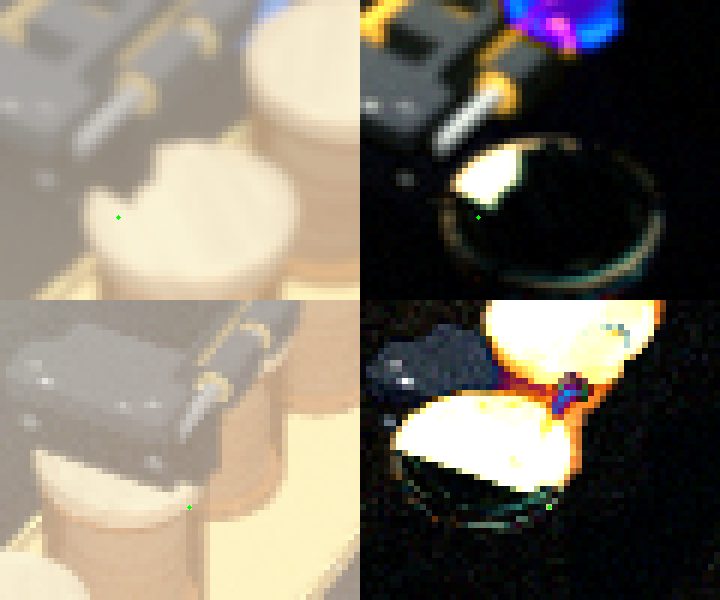

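Emit:
jog_arm --commands '[{"translation": [0, 0, -1], "twist": 0}, {"translation": [0, 0, 0], "twist": 0}, {"translation": [0, 0, 0], "twist": 0}]'

```text
time: 12.95
ee_pos: [0.4929, 0.0678, 0.0819]
eef_rot: [0.553, -0.44, 0.441, -0.553]
ft_force: [-2.4, -0.5, 5.7]
width: 0.0006
```

```bash
python3 look.py 13
```

```text
12.95 [0.49291056 0.06780403 0.08191859] [-2.37717055 -0.45945779  5.70115192] [-0.17813872  0.6124591  -0.0289816 ]
fz [np.float64(5.23866867683818), np.float64(5.587367596403281), np.float64(5.267958892134463)]
```

Emit:
jog_arm --commands '[{"translation": [0, 0, 3], "twist": 0}, {"translation": [0, 0, 5], "twist": 0}, {"translation": [0, 0, 6], "twist": 0}, {"translation": [0, 0, 0], "twist": 0}, {"translation": [0, 0, 0], "twist": 0}]'

```text
time: 13.6
ee_pos: [0.4931, 0.0678, 0.0959]
eef_rot: [-0.553, 0.44, -0.441, 0.553]
ft_force: [-0.4, -0.2, -0.2]
width: 0.0004
```

```bash
python3 look.py 14
```

```text
13.6 [0.49309751 0.06781253 0.09586884] [-0.43519444 -0.20754517 -0.18054326] [ 0.03146172 -0.03025131 -0.03830159]
fz [np.float64(0.5967728932807698), np.float64(0.19798993196649484), np.float64(-0.4846613045478494)]
```

View pics/ld13.png

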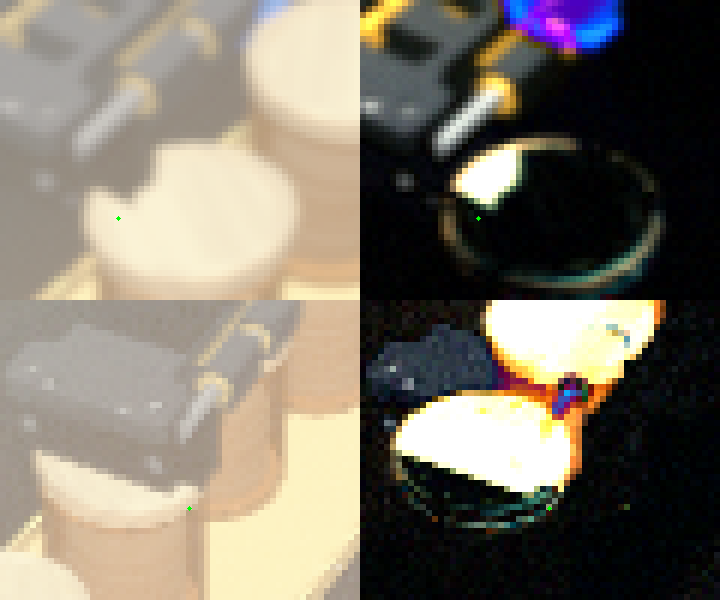

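View pics/ld14.png

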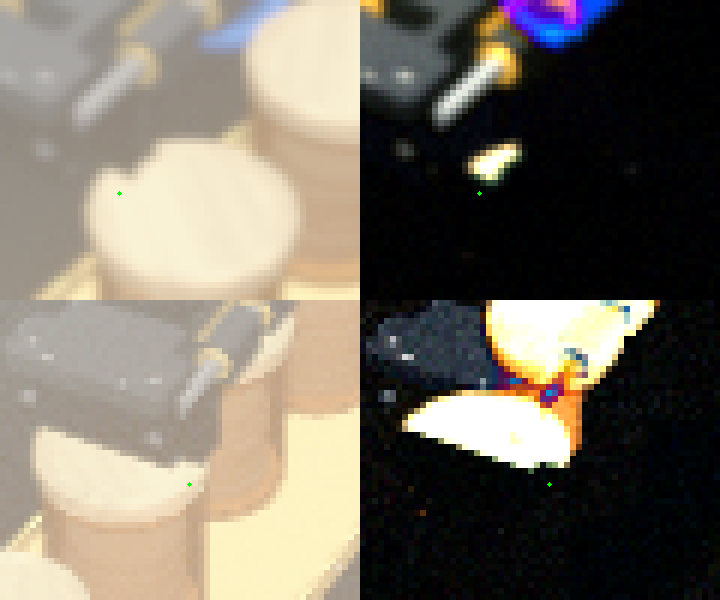

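Emit:
jog_arm --commands '[{"translation": [17, 4.5, 0], "twist": 0}, {"translation": [17, 4.5, 0], "twist": 0}, {"translation": [0, 0, -5], "twist": 0}, {"translation": [0, 0, -5], "twist": 0}, {"translation": [0, 0, -3], "twist": 0}, {"translation": [0, 0, 0], "twist": 0}, {"translation": [0, 0, 0], "twist": 0}]'

```text
time: 14.45
ee_pos: [0.5266, 0.0766, 0.0827]
eef_rot: [0.553, -0.44, 0.441, -0.553]
ft_force: [-0.4, -0.2, 0.3]
width: 0.0002
```

```bash
python3 look.py 15
```

```text
14.45 [0.52657592 0.0766498  0.08267144] [-0.44171284 -0.16574871  0.28209624] [-0.02076775  0.01652484 -0.00640691]
fz [np.float64(-0.4837879892064729), np.float64(-0.4768031430921063), np.float64(-0.006411835145808051)]
```

View pics/lw15.png

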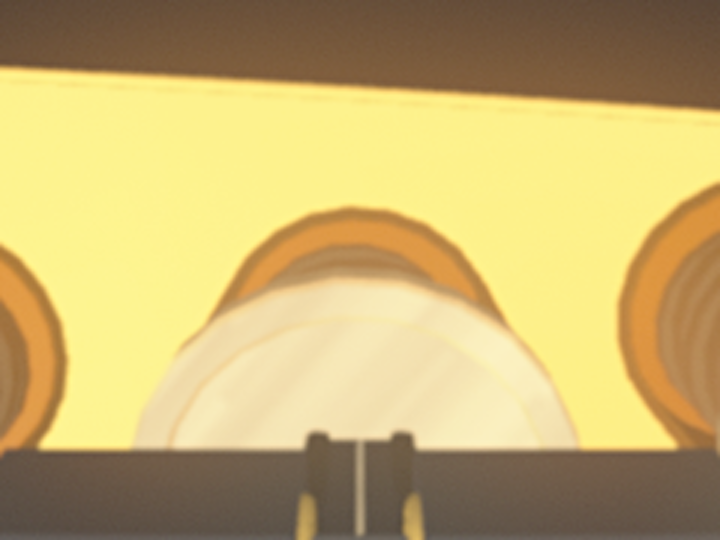

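View pics/ld15.png

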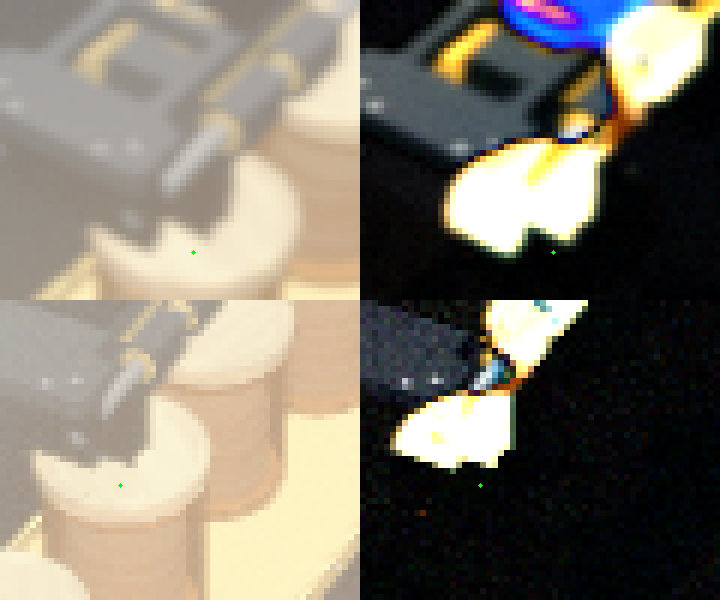

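Emit:
jog_arm --commands '[{"translation": [0, 0, -1], "twist": 0}, {"translation": [0, 0, -1], "twist": 0}, {"translation": [0, 0, 0], "twist": 0}]'

```text
time: 14.9
ee_pos: [0.5272, 0.0768, 0.0814]
eef_rot: [-0.553, 0.44, -0.441, 0.553]
ft_force: [-3.3, -0.7, 7.9]
width: 0.0005
```

Emit:
jog_arm --commands '[{"translation": [0, 0, -1], "twist": 0}, {"translation": [0, 0, 0], "twist": 0}]'

```text
time: 15.1
ee_pos: [0.5273, 0.0768, 0.0806]
eef_rot: [-0.553, 0.44, -0.441, 0.553]
ft_force: [-3.5, -0.0, 8.4]
width: 0.0007
```

Emit:
jog_arm --commands '[{"translation": [0, 0, -1], "twist": 0}, {"translation": [0, 0, 0], "twist": 0}]'

```text
time: 15.3
ee_pos: [0.5272, 0.0768, 0.0796]
eef_rot: [-0.553, 0.44, -0.441, 0.553]
ft_force: [-3.3, -1.0, 10.2]
width: 0.0004
```

Emit:
jog_arm --commands '[{"translation": [0, 0, -1], "twist": 0}, {"translation": [0, 0, 0], "twist": 0}]'

```text
time: 15.5
ee_pos: [0.5272, 0.0769, 0.0786]
eef_rot: [-0.553, 0.44, -0.441, 0.553]
ft_force: [-4.0, -1.2, 9.5]
width: 0.0006
```

Emit:
jog_arm --commands '[{"translation": [0, 0, -1], "twist": 0}, {"translation": [0, 0, 0], "twist": 0}]'

```text
time: 15.7
ee_pos: [0.5274, 0.0769, 0.0784]
eef_rot: [-0.553, 0.44, -0.441, 0.553]
ft_force: [-7.3, -2.0, 18.4]
width: 0.0004
```

```bash
python3 look.py 16
```

```text
15.7 [0.52743244 0.07686409 0.07835667] [-7.27132915 -1.95947276 18.4089121 ] [-0.43488096  1.65337645 -0.02361475]
fz [np.float64(18.092624960054195), np.float64(17.591585283163212), np.float64(17.60323573332812)]
```

View pics/ld16.png

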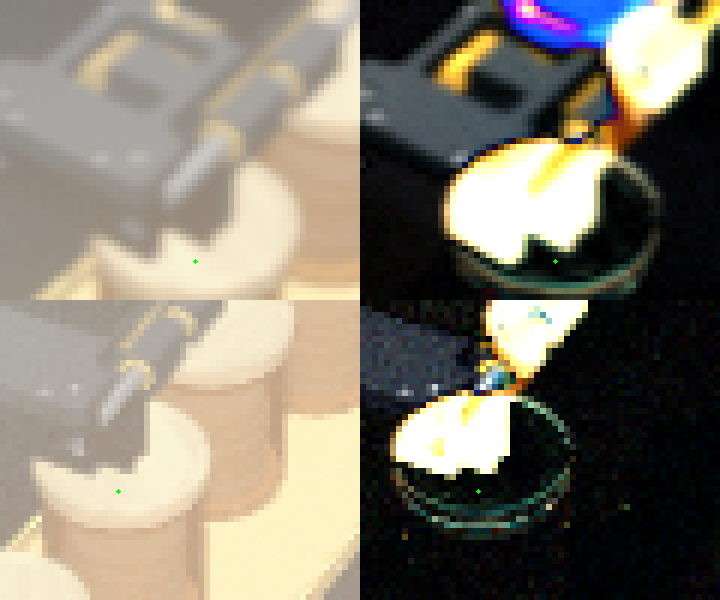

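Emit:
jog_arm --commands '[{"translation": [-0.7, 0, 0], "twist": 0}, {"translation": [0, 0, -0.5], "twist": 0}, {"translation": [0, 0, 0], "twist": 0}]'

```text
time: 16.15
ee_pos: [0.5273, 0.0769, 0.0783]
eef_rot: [-0.553, 0.44, -0.441, 0.553]
ft_force: [-6.5, -2.0, 20.8]
width: 0.0002
```

Emit:
jog_arm --commands '[{"translation": [-1, 0, -0.5], "twist": 0}, {"translation": [0, 0, -0.5], "twist": 0}, {"translation": [0, 0, 0], "twist": 0}]'

```text
time: 16.45
ee_pos: [0.5273, 0.0768, 0.0782]
eef_rot: [-0.552, 0.439, -0.442, 0.554]
ft_force: [-5.7, -2.8, 26.4]
width: 0.0003
```

Emit:
jog_arm --commands '[{"translation": [0, 0, 1], "twist": 0}, {"translation": [0, 0, 2], "twist": 0}, {"translation": [0, 0, 10], "twist": 0}, {"translation": [0, 0, 25], "twist": 0}, {"translation": [0, 0, 40], "twist": 0}, {"translation": [-40, -20, 20], "twist": 0}, {"translation": [-45, -20, 0], "twist": 0}, {"translation": [-45, -20, 0], "twist": 0}, {"translation": [0, 0, 0], "twist": 0}, {"translation": [0, 0, 0], "twist": 0}]'

```text
time: 17.45
ee_pos: [0.395, 0.0163, 0.174]
eef_rot: [0.553, -0.44, 0.442, -0.553]
ft_force: [0.0, -0.1, -0.3]
width: 0.0007
```

```bash
python3 - <<'E'
from bench import *
import pickle,cv2
d={n:camera(n) for n in ["scene","side","wrist"]}
pickle.dump(d,open("cams1.pkl","wb"))
s=read_state();print(s["time"],s["ee_pos"],s["ft_force"])
d0=pickle.load(open("cams0.pkl","rb"))
import numpy as np
out=[]
for n,(x,y) in [("scene",(220,120)),("side",(230,140))]:
    A=d0[n]["img"][y:y+150,x:x+180].astype(float);B=d[n]["img"][y:y+150,x:x+180].astype(float)
    out.append(np.hstack([B,np.clip(abs(A-B)*3,0,255)]))
cv2.imwrite("pics/end.png",cv2.resize(np.vstack(out).astype(np.uint8),None,fx=2,fy=2)[:,:,::-1])
E
sed -e 's/cams0/cams1/' -e 's/fit_/fitb_/' fit.py > fit2.py; python3 fit2.py
```

```text
17.6 [0.39615607 0.01758541 0.17339291] [ 0.24376029 -0.33656927 -0.74081091]
scene [272.76595745 231.79787234] ctr [ 0.5696 -0.1228] rms 0.0006 26
scene [308.640625   206.89583333] ctr [ 0.5609 -0.0267] rms 0.0007 25
scene [332.04444444 176.93888889] ctr [0.528  0.0736] rms 0.0009 25
scene [357.04487179 150.60897436] ctr [0.501  0.1859] rms 0.001 20
side [290.45625 232.58125] ctr [0.4961 0.1892] rms 0.0008 24
side [311.36309524 206.45833333] ctr [0.5237 0.0785] rms 0.0008 23
side [324.34722222 183.59027778] ctr [ 0.556  -0.0228] rms 0.0007 19
```

View pics/end.png

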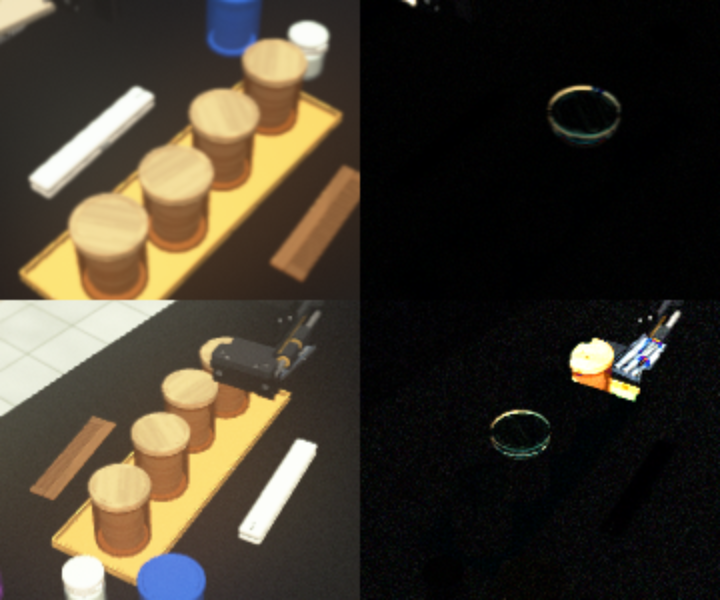

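```bash
python3 -c "
from bench import *
print(close_job())"
```

```text
the job is handed in; nothing more can be done
None
```

The raised lid is pressed home and the job is handed in at about 17.6 s. It was the third jar from the tray's -y end, at about x 0.527, y 0.077.

- **Finding it:** In both fixed views this lid measured about 3 mm higher than the other three, so I pressed its robot-side lip first. It tipped at about 1 N, reached its tilt stop at about 5.7 N, and sprang level when released. Having found the one that rocks, I did not press the other three.
- **Pressing it home:** At its middle the lid slid down about 3 mm at roughly 8–10 N. It then held solid up to 26 N, moving under 0.3 mm more.
- **Last checks:** After I lifted clear, before/after pictures show that only this lid's height changed. Its two-view height offset now matches the lids I could compare (one lid was hidden behind the gripper in the side view). The jars show no shift in the scene camera, nor do the comb, toothbrush case, deodorant jar and tray where they are in view. The tweezer set was not in the compared pictures. The tool reads no contact force.

Three things disagreed with what I expected:
- **Tip height:** The visible fingertips sit about 20 mm above the reported TCP when shut, so contact came lower than the first estimate.
- **Force to slide:** The lid began to slide below the stated 15 N.
- **Sideways force:** A sideways reaction of about 6–7 N built up during the middle press. I shifted the tool about 1.7 mm to ease it, and the jar shows no movement.

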